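Close the caliper case without a knock

TASK

The orange lid of the caliper case stands open. Tip it over towards the case's open front, catch it on a finger while it is still well open, and lower it on the finger until it rests fully shut on the rim, without letting it slam and without shoving or lifting the case. Nothing is to be gripped or picked up; leave the caliper in the case and the jar, block and pen beside it alone, and finish with the hand clear of everything.

Things in the scene. Friction and masses are not known exactly. Their poses are not given: they have to be found in the camera images.
- case: black open instrument case, loose on the bench, 1.8 kg; 100 mm deep (its x), 256 mm wide (its y), rim 60 mm above the bench, walls 7 mm, grey foam bed inside with its top 27 mm above the bench. Origin: centre of its underside. Its +x points from the open front to the hinged back, its z up; it turns with the case, the front facing roughly to the robot
- lid (a joint): angle (rad) of the orange lid about the hinge along the case's upper back edge: 0 = shut, level on the rim; 1.57 = upright; 1.78 = leaning back on its stop. Slight friction (0.03 N m) holds it only near upright (about 1.3 to 1.7); below that it falls shut by itself in about half a second, above it falls back on its stop
- lid_edge (a point): middle of the lid's free edge, half way through its thickness; moves with the lid. The lid is a flat plate 6 mm thick, 260 mm wide, 120 mm from hinge axis to free edge, about 0.25 kg; its underside is level with the hinge axis. Shut, it overhangs the front wall by 15 mm as a lip that a fingertip can reach under. Low ribs on its outer face end 46 mm before the free edge
- lid_hinge (a point): point on the hinge axis at the middle of the case's width, 55 mm behind the case's centre and 60 mm above its underside; fixed to the case
- caliper: steel digital caliper lying on the foam in the case along its width, 73 x 224 x 14 mm, loose. Origin: centre of its underside
- jar_white: white plastic jar with white cap, 59 mm across, 78 mm high, loose, standing to the right of the case. Origin: centre of its underside
- block_white: white machined block with a bore, 30 x 40 x 22 mm, loose, to the left of the case. Origin: centre of its underside
- pen_blue: white and blue pen, 140 mm long, 11 mm thick, loose, lying to the right of and nearer than the case. Origin: centre of its underside
Not all that is in view belongs to the job. Leave any yellow look-alike of the caliper alone.

How it is judged:
On the way, in this order (a step that is already met when the one before it is completed fails the run):
1. the lid, tipped over, rests on a finger while still well open (0.35 to 1.15 rad) and is not falling (value of joint lid between 0.35 and 1.15 rad and contact force between the fingers and lid above 0.15 N and velocity of joint lid above -1 rad/s), for 0.2 s.
2. the lid is shut on the rim (value of joint lid below 0.02 rad), for 0.2 s.
At the end, for the whole second after the job is handed in: the lid is fully shut (within 0.02 rad, 2.4 mm at its edge) and still, the case is within 20 mm of where it stood and at rest, the caliper lies in the case (within 30 mm of its centre), and jar, block and pen are within 15 mm of where they stood (value of joint lid below 0.02 rad and velocity of joint lid between -0.05 and 0.05 rad/s and linear speed of case below 0.02 m/s and distance of case from where it was at the start of the episode below 0.02 m and horizontal distance between caliper and case below 0.03 m and z of caliper in the frame of case below 0.035 m and distance of each of jar_white, block_white, pen_blue from where it was at the start of the episode below 0.015 m); the robot touches nothing.
It fails at once if the lid slams: it turns faster than 2 rad/s (0.24 m/s at its edge) in the last 0.06 rad (7 mm) before the rim (value of joint lid below 0.06 rad and velocity of joint lid below -2 rad/s).
It fails at once if the case is shoved more than 20 mm (distance of case from where it was at the start of the episode above 0.02 m).
It fails at once if the case is lifted or tipped (0.08 rad or 8 mm) (angle between case's own z axis and vertical above 0.08 rad or height (world z) of case above 0.008 m).
It fails at once if the caliper is lifted or shifted in the case (10 mm up, or 30 mm off its centre) (z of caliper in the frame of case above 0.035 m or horizontal distance between caliper and case above 0.03 m).
It fails at once if the jar, block or pen is moved more than 15 mm (distance of any of jar_white, block_white, pen_blue from where it was at the start of the episode above 0.015 m).
It also fails if it takes over 40 s, if anything falls off the work surface, if the arm or the gripper's body presses on something with over 40 N, if the wrist force passes 120 N, or if a joint passes its speed limit or range.

ROBOT

A 6-joint arm with a two-finger parallel gripper is mounted at the origin on a cart in front of the work surface, level with it; the furniture and walls round the work are solid. World frame = base frame: x ahead of the robot, y to its left, z up, the work surface at z = 0. Lengths are in m, angles in rad, forces in N, time in s.
With the tool pointing down it reaches from about 0.275 to 0.875 m from the base axis. Payload 12.5 kg.
Tool frame: the origin (TCP) lies on the centre line of the jaws, within the pads' length; the fingertips stand r.finger_overhang ahead of it and the grasp point (between the pads) lies 3 mm ahead of it (r.finger_overhang is the distance from the TCP to the fingertips, in m); z points along the fingers, y is the direction in which the jaws open and shut (so a half turn about z gives the same grasp; the last joint's range is limited). The gripper opens to 85 mm and grips with 20 to 120 N. Pads are 22 mm wide; open, the fingers measure 114 mm over their backs; the gripper's body (76 mm by 85 mm) begins 54 mm behind the grasp point. The pads swing forward as they close: fully open they stand 13 mm farther back than shut.
Start: joints at [1.075, 0.351, 1.652, -0, 1.139, -0.085], TCP at [0.22, 0.504, 0.253] pointing down, gripper open.
Joint ranges: [-2.75, 2.75], [-0.79, 2.1], [0.01, 2.65], [-1.57, 4.71], [0.07, 3.14], [-2.87, 2.87]. Speed limits (rad/s): [2.22, 2.22, 2.79, 3.14, 3.14, 3.14].

INTERFACE

Orientations are given as a unit quaternion [x, y, z, w].
In Python, from cell import r, optics gives the robot as it stands. The module is installed in compiled form; this text tells all that it offers. Calls block until the motion is done:
- r.move_to(position, orientation): joint-space move of the TCP to a pose.
- r.move_linear(position, rot=None, vel=0.15): straight line of the TCP; rot=None keeps the orientation; vel is the mean speed in m/s.
- r.set_joints(angles): joint-space move.
- r.set_gripper(opening, squeeze=None): opening from 0.0 (shut) to 1.0 (fully open); squeeze is the grip in N (None keeps the last); returns when the fingers have stopped.
- r.sleep(seconds).
- r.inverse_kinematics(position, orientation): joint angles nearest the present ones, or None.
- optics.get_image(name): name is "side" or "top" or "wrist"; returns a dict with "pixels" (420x560x3 uint8, red, green, blue), "depth" (420x560 float32, m along the optical axis (not along the pixel's ray), 0 where there is no reading), "fx", "fy", "cx", "cy" (pixels), "camera_from_world" (4x4, takes a point from world to camera coordinates); the wrist camera has in their place "mount" (4x4, takes a point from camera to tool coordinates, whose origin is the TCP and whose axes are the flange's). Camera axes: x right, y down, z forward; pixel columns grow to the right and rows downward; lengths in m; the calibration is good to about 2 mm. A picture is of the moment at which its call begins: read the wrist's pose just before it.
A pose or a line that the arm cannot do raises r.PlanningError and nothing moves.
- r.hand_in(): hands the job in, once; it reports no verdict.
Readings, each from a call of its own:
- r.current_t(): time.
- r.current_q(): joint angles.
- r.current_qvel(): joint speeds.
- r.current_effort(): joint torques, N m.
- r.current_tool_pos(): TCP position.
- r.current_ee_rot(): TCP orientation.
- r.current_contact_force(): force on the tool from outside, world axes, zero at the start.
- r.current_torque(): the same for the moment, N m.
- r.current_opening(): opening from 0.0 (shut) to 1.0 (fully open).
Only numpy, scipy, OpenCV 4.12 (cv2) and the standard library are available. Lean on these libraries where they do the work, as an engineer would, in place of code of your own. Each camera call takes 0.05 s, during which the arm holds its last target. There are 200 camera calls.

## Working session

There is one attempt and no reset: what is moved stays moved. The work goes in short steps, each a Python script; the robot and the scene stay as the last script left them, time stands still between calls to the robot, and variables do not carry over. Pictures are saved under pics/ and viewed, about 8 in all and at most 12, crops included, and the job is handed in when it is done.

```bash
mkdir -p pics
cat > h.py <<'E'
import numpy as np, cv2
from cell import r, optics
def world(im):
    d=im["depth"]; v,u=np.indices(d.shape)
    P=np.stack([(u-im["cx"])/im["fx"]*d,(v-im["cy"])/im["fy"]*d,d],-1)
    T=np.linalg.inv(im["camera_from_world"])
    return P@T[:3,:3].T+T[:3,3]
E
python3 - <<'E'
from h import *
for n in("side","top"):
    im=optics.get_image(n); cv2.imwrite(f"pics/{n}0.png",im["pixels"][:,:,::-1]); np.savez(f"{n}0.npz",**im)
    W=world(im); h=cv2.cvtColor(im["pixels"],cv2.COLOR_RGB2HSV)
    m=(h[...,0]>4)&(h[...,0]<18)&(h[...,1]>150)&(h[...,2]>90)&(im["depth"]>0)
    k,l,s,c=cv2.connectedComponentsWithStats(m.astype(np.uint8))
    for i in range(1,k):
        if s[i,4]>150: print(n,s[i],np.percentile(W[l==i],[2,50,98],axis=0).round(3).tolist())
    T=np.linalg.inv(im["camera_from_world"]);print(T.round(3).tolist())
print(r.current_t(),r.finger_overhang,r.current_ee_rot(),r.current_tool_pos())
E
```

```text
side [ 199  159   17  131 1341] [[0.625, -0.011, 0.0], [0.64, 0.152, 0.143], [0.689, 0.235, 0.18]]
[[-1.0, 0.014, 0.003, 0.516], [0.006, 0.613, -0.79, 0.685], [-0.013, -0.79, -0.613, 0.591], [0.0, 0.0, 0.0, 1.0]]
top [ 172  130  121   44 2841] [[0.628, -0.019, 0.067], [0.647, 0.106, 0.131], [0.666, 0.227, 0.179]]
[[-0.056, -0.968, 0.243, 0.279], [-0.998, 0.056, -0.008, 0.01], [-0.006, -0.243, -0.97, 1.073], [0.0, 0.0, 0.0, 1.0]]
0.1 0.022 [ 2.03936568e-01  9.78983965e-01 -5.03183922e-04 -1.39153482e-04] [0.21948758 0.50400118 0.25282163]
```

```bash
python3 -c "
import cv2,numpy as np
cv2.imwrite('pics/both0.png',cv2.resize(np.vstack([cv2.imread('pics/side0.png'),cv2.imread('pics/top0.png')]),None,fx=.7,fy=.7))"
```

```text
(no output)
```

View pics/both0.png

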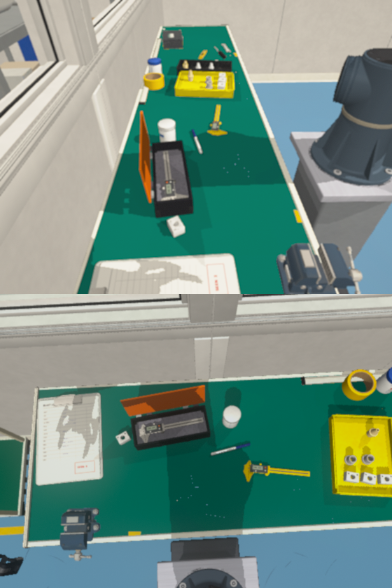

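The pictures show the open lid, orange, at about (163,400) in the lower (top) half with the black case in front of it. The block is on its left, and the jar and pen are on its right. The yellow look-alike caliper lies at (275,470), clear of the job. Next I'll measure the lid plane, rim, neighbours and back wall.

Run:
```python
from h import *
im=dict(np.load("top0.npz")); W=world(im); h=cv2.cvtColor(im["pixels"],cv2.COLOR_RGB2HSV); ok=im["depth"]>0
m=(h[...,0]>4)&(h[...,0]<18)&(h[...,1]>150)&(h[...,2]>90)&ok
me=cv2.erode(m.astype(np.uint8),np.ones((5,5)))>0
P=W[me]; c=np.median(P,0)
for _ in range(4):
    A=np.c_[P[:,1:],np.ones(len(P))]; s=np.linalg.lstsq(A,P[:,0],rcond=None)[0]; e=P[:,0]-A@s; P=P[abs(e)<max(.004,2*e.std())]
print("lid x = a*y+b*z+c",s,e.std(),len(P)); n=np.array([1,-s[0],-s[1]]);n/=np.linalg.norm(n)
print("yaw",-np.arctan(s[0]),"lid angle",np.pi/2+np.arctan2(-n[2],np.hypot(n[0],n[1])), n)
# rim points
x,y,z=W[...,0],W[...,1],W[...,2]
rim=ok&(h[...,2]<70)&(z>.052)&(z<.068)&(x>.45)&(x<.7)&(y>-.1)&(y<.3)
R=W[rim]; rect=cv2.minAreaRect((R[:,:2]*1000).astype(np.float32)); print("rim",rect,cv2.boxPoints(rect).round(0).tolist(),np.median(R[:,2]),len(R))
for nm,mm in (("tall/white",(h[...,1]<60)&(h[...,2]>150)&(z>.01)&(z<.1)&(x>.35)&(x<.7)&(y>-.25)&(y<.33)),("pen",(z>.005)&(z<.03)&(x>.35)&(x<.62)&(y>-.25)&(y<.0))):
    k,l,st,cc=cv2.connectedComponentsWithStats((mm&ok).astype(np.uint8))
    for i in range(1,k):
        if st[i,4]>25: print(nm,st[i],np.percentile(W[l==i],[2,50,98],axis=0).round(3).tolist())
# wall / what's behind lid
for yy in(0.,.1,.2): 
    q=ok&(abs(y-yy)<.01)&(x>.66)
    o=np.argsort(x[q]); print(yy,[(round(float(a),3),round(float(b),3)) for a,b in zip(x[q][o][::40],z[q][o][::40])])
# lid extent in lid plane
L=W[m]; print("top edge z",np.percentile(L[:,2],99.5), "x there",np.median(L[L[:,2]>np.percentile(L[:,2],96)],0))
cv2.imwrite("pics/crop1.png",cv2.resize(im["pixels"][90:250,140:380,::-1],None,fx=3.2,fy=3.2))
```

```text
lid x = a*y+b*z+c [-0.13395487  0.07990247  0.65065739] 0.0008356445255361013 1953
yaw 0.1331621674186492 lid angle 1.6498264730663637 [ 0.98805339  0.13235457 -0.0789479 ]
rim ((589.521484375, 96.23756408691406), (107.36905670166016, 256.3584899902344), 7.64750337600708) [[519.0, 216.0], [553.0, -38.0], [660.0, -24.0], [626.0, 230.0]] 0.05818023535276917 985
tall/white [319 160  25  31 607] [[0.581, -0.137, 0.016], [0.601, -0.11, 0.077], [0.632, -0.086, 0.081]]
tall/white [199 187   9  16  76] [[0.565, 0.187, 0.026], [0.58, 0.195, 0.029], [0.6, 0.202, 0.033]]
tall/white [166 196  19  18 174] [[0.545, 0.244, 0.012], [0.562, 0.264, 0.02], [0.581, 0.283, 0.024]]
pen [284 175  13  23 204] [[0.567, -0.027, 0.023], [0.59, -0.014, 0.027], [0.619, -0.001, 0.029]]
pen [318 177  22  14  60] [[0.581, -0.133, 0.007], [0.586, -0.102, 0.018], [0.611, -0.085, 0.03]]
pen [285 201  16   5  41] [[0.549, -0.037, 0.006], [0.552, -0.018, 0.019], [0.555, -0.001, 0.028]]
pen [302 212  56  18 202] [[0.491, -0.171, 0.005], [0.506, -0.108, 0.008], [0.521, -0.04, 0.012]]
pen [352 241  34  16 322] [[0.415, -0.
[... 1100 characters left out ...]
, 0.338), (0.839, 0.349), (0.843, 0.354), (0.855, 0.353), (0.863, 0.35)]
0.2 [(0.721, 0.002), (0.736, -0.002), (0.749, -0.0), (0.763, -0.003), (0.78, 0.332), (0.782, 0.33), (0.787, 0.257), (0.788, 0.282), (0.789, 0.26), (0.789, 0.327), (0.791, 0.331), (0.798, 0.331), (0.8, 0.335), (0.8, 0.183), (0.8, 0.203), (0.801, 0.336), (0.801, 0.102), (0.801, -0.05), (0.801, 0.126), (0.801, -0.012), (0.802, 0.158), (0.802, 0.211), (0.802, 0.207), (0.802, 0.148), (0.803, 0.065), (0.807, 0.333), (0.814, 0.335), (0.822, 0.333), (0.829, 0.337), (0.831, 0.347), (0.834, 0.349), (0.841, 0.354), (0.85, 0.351), (0.859, 0.35), (0.867, 0.35)]
top edge z 0.1806962616327572 x there [0.65270435 0.10219967 0.17925044]
```

View pics/crop1.png

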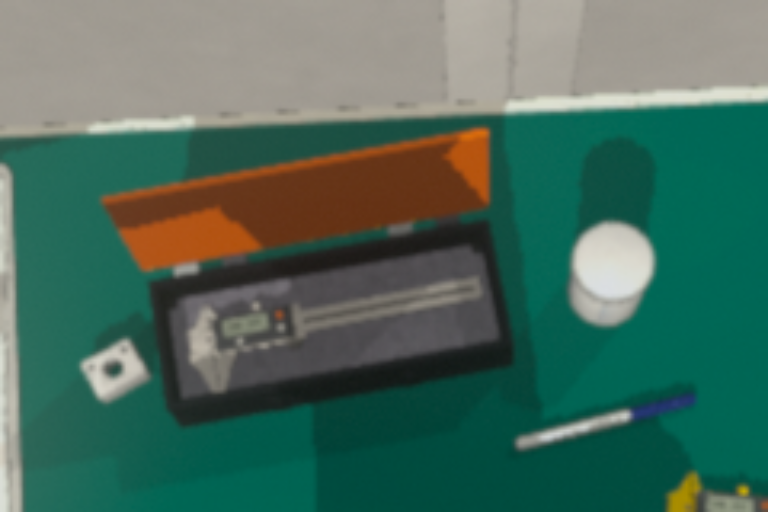

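The hinge is at about (0.640, 0.103, 0.06), yaw is 0.133 and the lid angle about 1.65. The crop confirms the real caliper (grey) lies in the case at (330,320), and the space behind the lid is free up to the wall.

My plan is to straddle the lid's top edge with the jaws part-open, one finger behind it and one in front. The rear finger tips the lid, the front finger catches it, and then I roll the hand towards horizontal while lowering.

```bash
cat >> h.py <<'E'
from scipy.spatial.transform import Rotation as Ro
YAW=.133; H=np.array([.640,.103,.060]); UX=np.array([np.cos(YAW),np.sin(YAW),0]); Z=np.array([0,0,1.])
GAP=.040; SGN=1
def vec(s,z): return -s*UX+z*Z          # s: from hinge towards the robot
def pose(s,z,phi):                      # TCP relative to hinge, fingers pitched phi below level
    f=vec(-np.cos(phi),-np.sin(phi)); g=vec(-np.sin(phi),np.cos(phi))*SGN
    return H+vec(s,z), Ro.from_matrix(np.c_[np.cross(g,f),g,f]).as_quat()
def cradle(th,phi,ins,T,gap=GAP,off=0):     # lid edge on front finger, ins = edge to tip; off = finger dropped clear by off
    U=.12*np.array([np.cos(th),np.sin(th)]); f=np.array([-np.cos(phi),-np.sin(phi)]); g=np.array([-np.sin(phi),np.cos(phi)])
    return pose(*(U-(T-ins)*f+g*(gap/2-off)),phi)
def lid_angle():
    im=optics.get_image("top"); W=world(im); h=cv2.cvtColor(im["pixels"],cv2.COLOR_RGB2HSV)
    m=(h[...,0]>4)&(h[...,0]<18)&(h[...,1]>150)&(h[...,2]>90)&(im["depth"]>0)
    m=cv2.erode(m.astype(np.uint8),np.ones((3,3)))>0; P=W[m]-H; s=-P@UX; z=P[:,2]
    k=(s>-.05)&(s<.15)&(z>-.02)&(z<.15); q=np.c_[s,z][k]
    return np.median(np.arctan2(q[:,1],q[:,0])[np.hypot(*q.T)>.08]), im
E
python3 - <<'E'
import h; from h import *
print(r.finger_overhang); r.set_gripper(.47); print(r.current_opening(),r.finger_overhang,r.current_t())
for s in(1,-1):
    h.SGN=s; print("SGN",s)
    for n,p in [("hover",pose(-.011,.2,np.pi/2)),("in",pose(-.011,.104,np.pi/2)),("tip",pose(.045,.104,np.pi/2))]+[(k,cradle(1-k,1.57-1.02*k,.02-.009*k,.022)) for k in(0,.25,.5,.75,1)]+[("ret",pose(.25,.10,.55))]:
        q=r.inverse_kinematics(*p); print(n,None if q is None else np.round(q,2),p[0].round(3))
im=optics.get_image("wrist"); cv2.imwrite("pics/w1.png",im["pixels"][:,:,::-1])
E
```

```text
0.022
0.47254476060670364 0.022 0.6083
SGN 1
hover [ 0.09  0.55  1.33 -0.    1.26 -0.04] [0.651 0.104 0.26 ]
in [ 0.09  0.64  1.42 -0.    1.08 -0.04] [0.651 0.104 0.164]
tip [ 0.08  0.55  1.59 -0.    1.01 -0.05] [0.595 0.097 0.164]
0 [ 0.08  0.55  1.59  0.    1.   -0.05] [0.596 0.097 0.163]
0.25 [ 0.08  0.44  1.83  0.02  0.61 -0.08] [0.571 0.094 0.151]
0.5 [ 0.07  0.4   2.05  0.18  0.18 -0.23] [0.55  0.091 0.133]
0.75 None [0.533 0.089 0.11 ]
1 None [0.522 0.087 0.083]
ret None [0.392 0.07  0.16 ]
SGN -1
hover None [0.651 0.104 0.26 ]
in None [0.651 0.104 0.164]
tip None [0.595 0.097 0.164]
0 None [0.596 0.097 0.163]
0.25 None [0.571 0.094 0.151]
0.5 None [0.55  0.091 0.133]
0.75 [0.05 0.46 2.23 2.96 0.32 0.11] [0.533 0.089 0.11 ]
1 [0.04 0.64 2.34 3.04 0.87 0.02] [0.522 0.087 0.083]
ret None [0.392 0.07  0.16 ]
```

Run:
```python
from h import *
for th in(1,.8,.6,.4,.2,.05,0,-.08):
    ok=[]
    for phi in np.arange(1.57,.5,-.03):
        q=r.inverse_kinematics(*cradle(th,phi,.014,.022))
        if q is not None: ok.append((round(phi,2),np.round(q,2).tolist()))
    print(th,ok[-1])
```

```text
1 (np.float64(0.76), [0.06, 0.36, 2.11, 2.77, 0.14, -2.83])
0.8 (np.float64(0.79), [0.06, 0.36, 2.14, 2.79, 0.15, -2.85])
0.6 (np.float64(0.85), [0.06, 0.38, 2.16, 2.73, 0.12, -2.79])
0.4 (np.float64(0.88), [0.06, 0.41, 2.18, 2.79, 0.14, -2.86])
0.2 (np.float64(0.94), [0.06, 0.45, 2.17, 2.75, 0.11, -2.81])
0.05 (np.float64(0.97), [0.06, 0.49, 2.16, 2.77, 0.11, -2.83])
0 (np.float64(1.0), [0.06, 0.5, 2.14, 2.65, 0.08, -2.71])
-0.08 (np.float64(1.0), [0.06, 0.52, 2.14, 2.76, 0.1, -2.82])
```

View pics/w1.png

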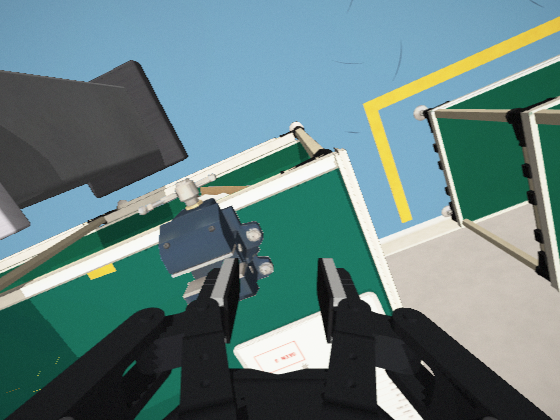

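The wrist view shows both finger pads at (225,300) and (330,300). The elbow-down wrist branch limits the pitch to about 1.1 rad, so I'll widen the jaws after the catch and end on a steeper slope. First I'll measure the fingertip reach and check IK for that.

Run:
```python
from h import *
for o in(1.0,.47):
    r.set_gripper(o); im=optics.get_image("wrist"); d=im["depth"]; v,u=np.indices(d.shape)
    P=np.stack([(u-im["cx"])/im["fx"]*d,(v-im["cy"])/im["fy"]*d,d],-1)@im["mount"][:3,:3].T+im["mount"][:3,3]
    k=(d>0)&(P[...,2]<.06)&(abs(P[...,0])<.03)&(P[...,2]>-.04)
    for sg in(1,-1):
        Q=P[k&(P[...,1]*sg>0)]; print(o,sg,len(Q),np.percentile(Q,[1,50,99],axis=0).round(4).tolist())
        t=Q[Q[:,2]>np.percentile(Q[:,2],80)]; print("  tip y",np.percentile(t[:,1],[2,98]).round(4))
for th in(.9,.6,.3,.1,0,-.1):
    ok=[]
    for phi in np.arange(1.57,.7,-.03):
        q=r.inverse_kinematics(*cradle(th,phi,.018,.012,gap=.085))
        if q is not None and q[3]<1: ok.append((round(phi,2),np.round(q,2).tolist()))
    print(th,ok[-1])
print(r.current_t())
```

```text
1.0 1 3861 [[-0.0098, 0.0428, -0.0398], [0.0081, 0.0455, -0.0212], [0.014, 0.0698, 0.0066]]
  tip y [0.043  0.0558]
1.0 -1 3912 [[-0.0098, -0.0685, -0.0398], [0.008, -0.0443, -0.0214], [0.014, -0.0415, 0.0067]]
  tip y [-0.0546 -0.0417]
0.47 1 6605 [[-0.0105, 0.0206, -0.0397], [0.0077, 0.0363, -0.0323], [0.014, 0.0538, 0.015]]
  tip y [0.0206 0.0338]
0.47 -1 6640 [[-0.0103, -0.0527, -0.0397], [0.0076, -0.0352, -0.0323], [0.0139, -0.0193, 0.015]]
  tip y [-0.0325 -0.0193]
0.9 (np.float64(0.88), [0.07, 0.38, 2.0, 0.56, 0.08, -0.61])
0.6 (np.float64(0.94), [0.07, 0.41, 2.04, 0.54, 0.08, -0.59])
0.3 (np.float64(1.03), [0.07, 0.46, 2.04, 0.32, 0.11, -0.37])
0.1 (np.float64(1.06), [0.07, 0.51, 2.04, 0.36, 0.09, -0.42])
0 (np.float64(1.09), [0.07, 0.53, 2.03, 0.29, 0.1, -0.34])
-0.1 (np.float64(1.09), [0.07, 0.56, 2.03, 0.38, 0.08, -0.44])
1.7833
```

Run:
```python
from h import *
V=np.pi/2
r.move_to(*pose(-.011,.22,V)); print(r.current_t())
print("lid",lid_angle()[0])
r.move_linear(pose(-.011,.097,V)[0],vel=.1); print(r.current_t(),r.current_contact_force().round(2) if hasattr(r.current_contact_force(),'round') else r.current_contact_force())
a,im=lid_angle(); s=optics.get_image("side")
cv2.imwrite("pics/in.png",np.hstack([cv2.resize(i["pixels"][y:y+200,x:x+200,::-1],(400,400)) for i,x,y in((im,140,60),(s,160,130))]))
print("lid",a,r.current_t())
```

```text
3.8917
lid 1.666529255024054
5.325 [ 0.32 -0.33 -0.35]
lid 1.666615751508834 5.425
```

View pics/in.png

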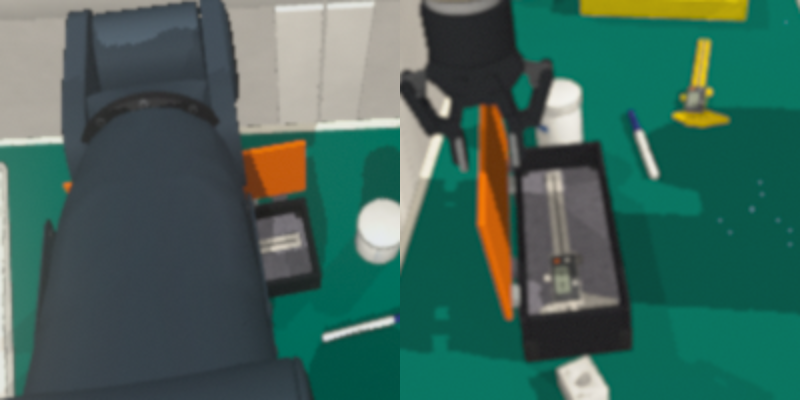

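The lid is between the fingers in the side view: rear finger at (460,150), front finger at (513,150), no contact. Now I'll tip it over.

Run:
```python
from h import *
r.move_linear(pose(.045,.097,np.pi/2)[0],vel=.05); print(r.current_t())
r.sleep(.5); a,im=lid_angle(); s=optics.get_image("side")
print("lid",a,r.current_t(),r.current_contact_force())
cv2.imwrite("pics/tip.png",np.hstack([cv2.resize(i["pixels"][y:y+200,x:x+200,::-1],(400,400)) for i,x,y in((im,140,60),(s,160,130))]))
```

```text
6.6917
lid 1.0507781607569462 7.2917 [-2.4410308   0.50913654  2.59793579]
```

View pics/tip.png

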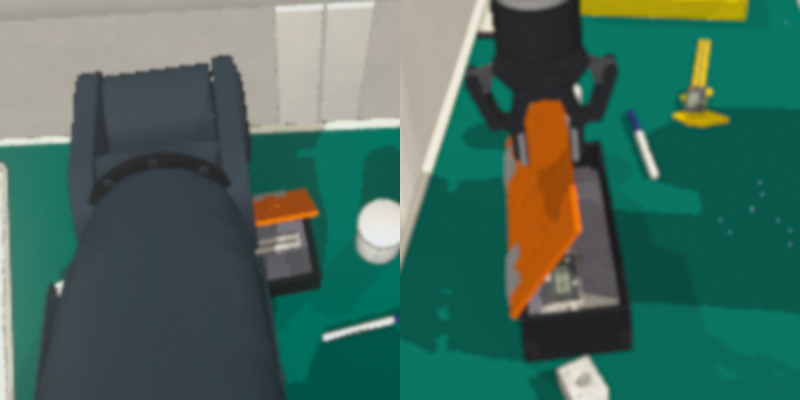

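The lid is caught on the front finger at about 1.05 rad; the edge shows against the finger at (575,140). Next I'll lower a little, then open the jaws wide, watching the force.

Run:
```python
from h import *
V=np.pi/2
for s,z in((.047,.092),(.049,.087),(.051,.080)):
    r.move_linear(pose(s,z,V)[0],vel=.04); r.sleep(.1); print(np.round(r.current_contact_force(),2), np.round(r.current_torque(),2),r.current_t(),r.current_opening())
    if np.linalg.norm(r.current_contact_force())>12: break
print(lid_angle()[0])
```

```text
[-0.26  0.54  0.42] [-0.03  0.07 -0.09] 7.675 0.4648852930443492
[-0.7  -0.81 -0.6 ] [-0.02  0.13 -0.03] 8.0583 0.4702478859311726
[-0.54 -0.04 -0.35] [-0.03  0.09 -0.02] 8.4917 0.46842183307740337
0.9925603713606981
```

Run:
```python
from h import *
V=np.pi/2
F=lambda:print(np.round(r.current_contact_force(),2),round(r.current_t(),2),np.round(lid_angle()[0],3))
r.set_gripper(.7); F()
r.move_linear(pose(.045,.065,V)[0],vel=.04); F()
r.set_gripper(1.0); F()
for th in(.6,.45):
    k=1-th/.754; p=cradle(th,V-(V-1.15)*k,.025-.005*k,.008,gap=.085)
    r.move_linear(p[0],p[1],vel=.04); F()
s=optics.get_image("side"); cv2.imwrite("pics/low.png",cv2.resize(s["pixels"][120:340,150:400,::-1],None,fx=2.5,fy=2.5))
```

```text
[-0.14 -0.05  0.  ] 8.87 0.886
[-3.77  0.08  2.45] 9.47 0.932
[-0.56 -1.03 -0.47] 9.9 0.805
[-6.11 -1.41  3.49] 10.45 0.638
[-7.85 -0.96  1.76] 10.99 0.489
```

View pics/low.png

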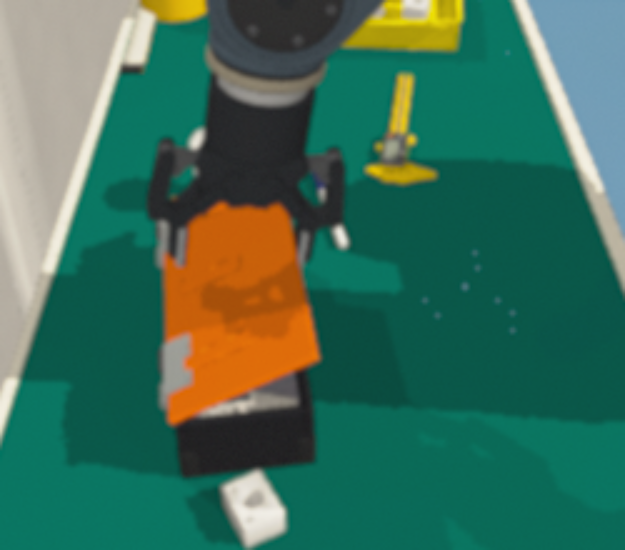

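Run:
```python
from h import *
for _ in range(3): r.sleep(.15); print(np.round(r.current_contact_force(),2),np.round(r.current_torque(),2),r.current_t())
print(np.round(r.current_effort(),1),np.round(r.current_tool_pos(),4),lid_angle()[0])
```

```text
[-7.02  0.22  2.21] [-0.06  1.1  -0.  ] 11.2417
[-7.41 -1.06  2.22] [-0.08  1.15 -0.06] 11.3917
[-7.14 -0.08  2.29] [-0.08  1.11  0.02] 11.5417
[ -0.4 -55.2 -26.3   0.   -2.2  -0. ] [0.5768 0.0946 0.1047] 0.4891064453464602
```

The force lies along the lid (compression from friction and millimetre model error), so I'll back off a few mm towards the robot before continuing.

Run:
```python
from h import *
V=np.pi/2
def F(): r.sleep(.1); print(np.round(r.current_contact_force(),2),round(r.current_t(),2),np.round(lid_angle()[0],3))
p=np.array(r.current_tool_pos())
for d in(.0015,.003,.0045):
    r.move_linear(p-d*UX,vel=.02); F()
    if abs(r.current_contact_force()[0])<2.5: break
# case check: dark rim pixels in top view
im=optics.get_image("top"); W=world(im); h=cv2.cvtColor(im["pixels"],cv2.COLOR_RGB2HSV); a=np.load("top0.npz"); W0=world(a)
q=lambda W,p:W[(p.max(-1)<70)&(W[...,2]>.045)&(W[...,2]<.07)&(W[...,1]<-.02)&(W[...,1]>-.06)&(W[...,0]<.7)&(W[...,0]>.45)]
for w,i in((W0,a["pixels"]),(W,im["pixels"])): Q=q(w,i); print(len(Q),np.percentile(Q,[3,50,97],axis=0).round(4).tolist())
```

```text
[-0.51 -1.26  0.26] 11.94 0.476
146 [[0.5529, -0.0348, 0.0493], [0.5925, -0.0276, 0.0582], [0.6462, -0.021, 0.0623]]
31 [[0.5518, -0.0362, 0.0456], [0.5548, -0.029, 0.0574], [0.56, -0.0218, 0.0614]]
```

Run:
```python
from h import *
V=np.pi/2; off=.0018
for th in(.40,.35,.30,.25,.21,.17,.14):
    k=1-th/.754; p=cradle(th,V-(V-1.15)*k,.023,.008,gap=.085,off=off)
    r.move_linear(p[0],p[1],vel=.03); r.sleep(.1); f=np.round(r.current_contact_force(),2)
    print(th,f,round(r.current_t(),2),np.round(lid_angle()[0],3),off)
    if f[0]<-3: off+=.001
    if np.linalg.norm(f)>14: break
s=optics.get_image("side"); cv2.imwrite("pics/low2.png",cv2.resize(s["pixels"][120:340,150:400,::-1],None,fx=2.5,fy=2.5))
```

```text
0.4 [-4.97 -0.44  0.19] 12.47 0.407 0.0018
0.35 [-5.1  -0.4   0.35] 12.95 0.344 0.0028
0.3 [-4.13 -0.8  -0.6 ] 13.43 0.273 0.0038
0.25 [-4.16 -0.28 -1.05] 13.92 0.2 0.0048000000000000004
0.21 [-4.52 -0.87 -0.72] 14.37 0.128 0.0058000000000000005
0.17 [-3.42 -0.53 -0.77] 14.82 0.06 0.0068000000000000005
0.14 [ 0.29 -0.06 -0.26] 15.23 0.05 0.0078000000000000005
```

View pics/low2.png

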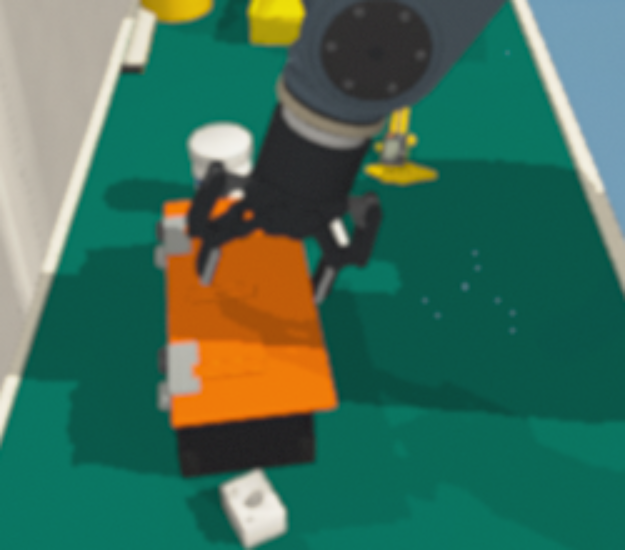

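The lid lies level on the rim and the force is about zero. I'll withdraw straight back from under the lip, then up.

Run:
```python
from h import *
p=np.array(r.current_tool_pos()); print(p)
r.move_linear(p-.04*UX-.004*Z,vel=.05); print(np.round(r.current_contact_force(),2))
r.move_linear(p-.06*UX+.15*Z,vel=.12)
r.move_linear(np.array(r.current_tool_pos())+[-.06,-.02,.06],vel=.15)
r.sleep(.5); im=optics.get_image("top"); W=world(im); h=cv2.cvtColor(im["pixels"],cv2.COLOR_RGB2HSV)
m=(h[...,0]>4)&(h[...,0]<18)&(h[...,1]>150)&(h[...,2]>90)&(im["depth"]>0)&(W[...,0]<.7)&(W[...,0]>.4)
P=W[m]-H; s=-P@UX
for a,b in((0,.03),(.03,.06),(.06,.09),(.09,.13)): k=(s>a)&(s<b); print(a,k.sum(),np.median(P[k,2]).round(4))
print(np.percentile(s,[1,99]),np.round(r.current_contact_force(),2),r.current_t())
sd=optics.get_image("side")
cv2.imwrite("pics/end.png",np.hstack([cv2.resize(i["pixels"][y:y+200,x:x+200,::-1],(400,400)) for i,x,y in((im,150,80),(sd,180,140))]))
```

```text
[0.56018858 0.09226752 0.07472473]
[ 0.19 -0.13  0.29]
0 798 0.0051
0.03 1373 0.0053
0.06 1194 0.0051
0.09 1180 0.0047
[0.00564824 0.15440312] [ 0.57 -0.75  0.42] 19.0
```

View pics/end.png

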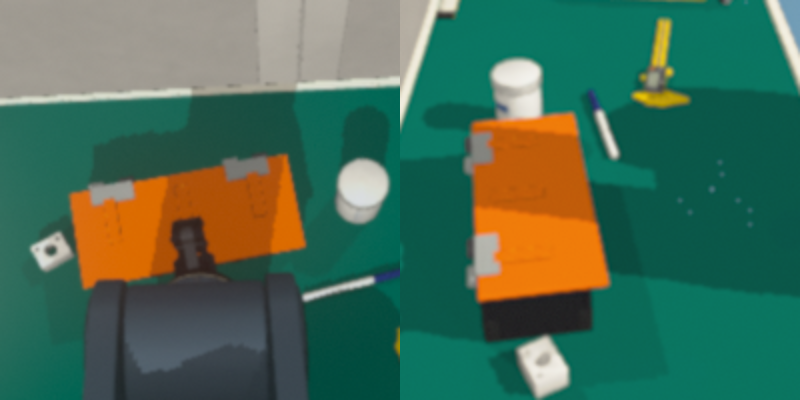

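The lid is flat (top face 4.7–5.3 mm above the hinge line along its full depth), the hand is clear, and the block, jar and pen look undisturbed.

```bash
python3 -c "
from cell import r
print(r.current_contact_force()); r.hand_in()"
```

```text
[-0.43093905  1.15853017 -0.01072427]
the job is handed in; nothing more can be done
```

The lid is shut on the rim and the job is handed in, at about 19 s on the robot's clock; it reports no verdict.

**What I did:** I put the part-open jaws over the lid's top edge, one finger behind and one in front. The rear finger tipped the lid over and the front finger caught it. It rested there at about 1.0 rad. I then opened the jaws wide and rolled the hand while lowering the lid in small steps until it lay shut. Last, I drew the hand back and up.

**Last checks:**
- **Lid:** its top face is level to within 0.6 mm over its full depth.
- **Hand:** it is clear of everything, and the force reading is at noise level.
- **Jar, block and pen:** they look unmoved in the pictures; I did not re-measure them.
- **Case:** its front corner was within about 1 mm of the start when checked part way through lowering. I only looked at it by eye at the end.

**What did not go smoothly:**
- During lowering the finger pressed the lid along its length with up to about 8 N, because of friction and a few millimetres of model error. I backed off and kept the finger 2–8 mm farther away from there on.
- I did not measure the lid's closing speed directly. In the last steps its measured angle fell by about 0.07 rad every 0.45 s.
- The caliper is now hidden under the lid, so I could not check its final position.

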